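# Load the relief post and set the bleed valve of an air-test manifold

### The job

Set up the air-test manifold: thread the wide ring weight and then the narrow one down the relief post, each let go and fully home, the narrow one resting on the wide one. Then take the handwheel by its upright crank handle, close the valve (clockwise seen from above) until it comes to its stop, and back it off exactly two full turns. Finish with the wheel at rest and the gripper still holding the crank handle; leave the other things on the bench alone.

Things in the scene. Friction and masses are not known exactly. Their poses are not given: they have to be found in the camera images.
- manifold: Air-test manifold bolted to the bench (cannot move): steel base plate 120 x 300 x 12 mm, relief post at its +y end, valve with handwheel at its -y end, a pipe and a small gauge (top about 70 mm above the bench) between them. Origin: centre of the plate's underside, on the bench; z up; its y axis runs from the valve to the post.
- seat (a point): Centre of the flat round seat (48 mm across, 35 mm above the bench) at the foot of the relief post. The steel post stands upright on it: 18 mm diameter, 70 mm tall, its top 10 mm tapered.
- post_top (a point): The tip of the relief post, 105 mm above the bench, straight above the seat.
- wheel_axis (a point): Point on the vertical axis of the handwheel, at the top face of its rim, 93 mm above the bench. Cast wheel, 122 mm outer diameter, three spokes, hub nut 5 mm above the rim.
- wheel (a joint): Angle of the handwheel, rad: 0 is shut against the hard stop, growing as the valve opens (anticlockwise seen from above), up to 4 turns (25.1). At 0 (and every full turn from it) the crank handle lies on the manifold's -x side of the axis. Starts open by 1.2 to 7 rad. It stays where it is left; turning it takes 2 to 4 N at the handle.
- crank_handle: Upright black crank handle of the handwheel: cylinder 22 mm diameter, 48 mm tall, standing on the wheel's rim 55 mm from its axis and spinning freely on its own pin, so a gripper can hold it and go round without turning. Origin: centre of its foot, 93.5 mm above the bench; its top is 141 mm above the bench. Its own yaw means nothing.
- wide_ring: Steel ring weight, 64 mm outer diameter, 22 mm high, bore 24 mm, 0.42 kg, starts flat on the bench. Origin: centre of its underside; z is its axis.
- narrow_ring: Steel ring weight, 44 mm outer diameter, 22 mm high, bore 24 mm, 0.18 kg, starts flat on the bench. Origin: centre of its underside; z is its axis.
- mug: Bystander, to be left alone: white mug, 83 mm across, 93 mm tall. Origin: centre of its underside.
- screw_box: Bystander, to be left alone: small green and brown card box, 62 x 82 x 36 mm. Origin: centre of its underside.
- dusting_brush: Bystander, to be left alone: flat brush, 198 mm long, lying. Origin: centre of its underside.
- try_square: Bystander, to be left alone: try square lying flat, 115 x 174 x 19 mm. Origin: centre of its underside.
Things that resemble listed ones, but are neither listed nor needed, are in the scene too. What is shaped like the wide_ring but black, brown or green is not meant.

How it is judged:
On the way, in this order (a step that is already met when the one before it is completed fails the run):
1. the wide ring is threaded on the post, home on the seat and released (horizontal distance between wide_ring and seat below 0.005 m and z of wide_ring in the frame of seat between -0.004 and 0.003 m and angle between wide_ring's own z axis and vertical below 0.08 rad and contact force between the fingers and wide_ring below 0.5 N and contact force between the fingers and narrow_ring below 0.5 N), for 0.2 s.
2. the narrow ring is threaded on the post, home on the wide ring and released (all of step 1 and horizontal distance between narrow_ring and seat below 0.005 m and z of narrow_ring in the frame of seat between 0.018 and 0.025 m and angle between narrow_ring's own z axis and vertical below 0.08 rad), for 0.2 s.
3. the valve is closed to its stop by the crank handle (value of joint wheel below 0.08 rad and contact force between the fingers and crank_handle above 1 N), for 0.1 s.
At the end, for the whole second after the job is handed in: Both rings home on the post and released (centred within 5 mm, height within 3 mm, wide below narrow); wheel at rest two turns (12.57 rad, within 0.25) open from its stop; gripper still holds the crank handle (over 3 N, TCP above the rim, within 40 mm of the handle's axis) (all of step 2 and value of joint wheel between 12.3164 and 12.8164 rad and velocity of joint wheel between -0.1 and 0.1 rad/s and contact force between the fingers and crank_handle above 3 N and z of the grasp point in the frame of wheel_axis above 0.005 m and horizontal distance between the grasp point and crank_handle below 0.04 m); the arm keeps its last pose, push and grip.
It fails at once if a bystander is moved more than 30 mm (distance of any of mug, screw_box, dusting_brush, try_square from where it was at the start of the episode above 0.03 m).
It also fails if it takes over 72 s, if anything falls off the work surface, if the arm or the gripper's body presses on something with over 40 N, if the wrist force passes 120 N, or if a joint passes its speed limit or range.

### The arm

A 6-joint arm with a two-finger parallel gripper is mounted at the origin on a cart in front of the work surface, level with it; the furniture and walls round the work are solid. World frame = base frame: x ahead of the robot, y to its left, z up, the work surface at z = 0. Lengths are in m, angles in rad, forces in N, time in s.
With the tool pointing down it reaches from about 0.275 to 0.825 m from the base axis. Payload 4.9 kg.
Tool frame: the origin (TCP) lies between the finger pads, 19 mm behind the fingertips; this is the grasp point; x points along the fingers, z is the direction in which the jaws open and shut, and the axes are right-handed (so a half turn about x gives the same grasp; the last joint's range is limited). The gripper opens to 85 mm and grips with 20 to 120 N. Pads are 22 mm wide; open, the fingers measure 114 mm over their backs; the gripper's body (76 mm by 85 mm) begins 54 mm behind the grasp point. The pads swing forward as they close: fully open they stand 13 mm farther back than shut.
Start: joints at [1.141, 0.326, -0.193, 1.052, 0, 1.437], TCP at [0.16, 0.526, 0.25] pointing down, gripper open.
Joint ranges: [-2.65, 2.65], [-0.97, 1.79], [-1.3, 1.35], [-1.93, 2.1], [-1.47, 1.37], [-3.14, 3.14]. Speed limits (rad/s): [2.57, 2.57, 3.14, 3.14, 3.14, 3.14].

### API

Orientations are given as a rotation vector (axis times angle).
In Python, from workcell import robot, imaging gives the robot as it stands. The module is installed in compiled form; this text tells all that it offers.
- The arm moves only by the tool send_rows, never from a script. Its arguments are lists of equal length, an entry for each row: "rotation": the turn, a rotation vector about the world's x, y, z in degrees, a list of three; "offset": the shift along the world's x, y, z in m, a list of three; "jaw": the closure, from -1 (fully open) to 1 (shut). A call has 1 to 8 rows; each row shifts and turns the pose as measured when the row begins; what a row does not reach is not made up. A row lasts 1/12 s, in which the tool goes at most 41.7 mm and 7.16 degrees, less where a joint would pass 70% of its speed; a pose out of reach is approached as far as the arm can. A call is refused whole if a number of a shift passes 0.0417 or a number of a turn 7.16, either way. A call with a gripper value outside its range is refused whole. The fingers move at their own pace and stop on an object; "squeeze" is the grip in N (left out, the last holds). Time passes only in rows, so rows that do not move let the fingers close. It gives the time, the measured TCP pose, the force and the opening at its end, in the units of the state.
- robot.sense(): the state, without advancing time (a new reading comes with each control period).
- imaging.snapshot(name): name is "side" or "top" or "wrist"; returns a dict with "img" (400x640x3 uint8, red, green, blue), "K" (3x3 intrinsics, pixels), "origin" and "orientation" of the camera in the world. Camera axes: x right, y up, looking along -z (the intrinsics and any distortion apply to the point x, -y, -z); pixel columns grow to the right and rows downward; lengths in m; the calibration is good to about 2 mm. A picture is of the moment at which its call begins. There is no depth.
- robot.hand_in(): hands the job in, once; it reports no verdict.
The state is a dict: "clock": time; "qpos": joint angles; "qvel": joint speeds; "joint_torque": joint torques, N m; "eef_pos": TCP position; "ee_rot": TCP orientation; "ft_force": force on the tool from outside, world axes, zero at the start; "wrist_torque": the same for the moment, N m; "width": finger opening in m.
Only numpy, scipy, OpenCV 4.12 (cv2) and the standard library are available. Lean on these libraries where they do the work, as an engineer would, in place of code of your own. Each camera call takes 0.05 s, during which the arm holds its last target. There are 200 camera calls.

## Working session

There is one attempt and no reset: what is moved stays moved. The work goes in short steps, Python scripts to look and compute and a tool call to move; the robot and the scene stay as the last step left them, time stands still between calls to the robot, and variables do not carry over. Pictures are saved under pics/ and viewed, about 8 in all and at most 12, crops included, and the job is handed in when it is done.

Besides the shell and the picture viewer there is one more tool, called as name(argument=value, ...), one argument or row to a line, values as JSON. send_rows: Moves the arm, as the interface text tells. Its arguments: {"type":"object","properties":{"rotation":{"type":"array"},"offset":{"type":"array"},"jaw":{"type":"array"},"squeeze":{"type":"number"}},"required":["rotation","offset","jaw"]}

```bash
mkdir -p pics; cat > h.py <<'E'
import numpy as np, cv2
from workcell import robot, imaging
def snap(n,f=None):
    s=imaging.snapshot(n)
    if f: cv2.imwrite('pics/'+f,s['img'][:,:,::-1])
    return s
def R(s):
    o=np.array(s['orientation'],float)
    if o.shape==(3,3): return o
    return cv2.Rodrigues(o)[0]
def ray(s,u,v):
    d=np.linalg.inv(s['K'])@np.array([u,v,1.]); d=d*[1,-1,-1]
    return np.array(s['origin']),R(s)@d
def onz(s,u,v,z):
    o,d=ray(s,u,v); return (o+d*(z-o[2])/d[2]).round(4)
def proj(s,p):
    c=R(s).T@(np.array(p)-s['origin']); c=c*[1,-1,-1]; q=np.array(s['K'])@c; return (q[:2]/q[2]).round(1)
E
python3 - <<'E'
from h import *
for n in('top','side'):
    s=snap(n,n+'0.png'); print({k:s[k] for k in s if k!='img'})
print(robot.sense())
E
```

```text
{'K': array([[442.81301817,   0.        , 323.69279177],
       [  0.        , 442.81301817, 201.2841706 ],
       [  0.        ,   0.        ,   1.        ]]), 'origin': array([0.36442179, 0.0058092 , 1.50912574]), 'orientation': array([ 0.10990148, -0.12004872, -1.57751554])}
{'K': array([[413.90468054,   0.        , 322.54948375],
       [  0.        , 413.90468054, 200.77588895],
       [  0.        ,   0.        ,   1.        ]]), 'origin': array([0.21983859, 1.09669447, 0.6435997 ]), 'orientation': array([ 0.24799477, -1.54494627, -2.41883497])}
{'clock': 0.1, 'qpos': array([ 1.14081716e+00,  3.26895542e-01, -1.93472167e-01,  1.05204609e+00,
        1.24466241e-05,  1.43659055e+00]), 'qvel': array([-1.89289990e-04, -5.69905569e-04,  4.14431271e-03, -7.59665628e-05,
        1.47820931e-03,  2.59131196e-04]), 'joint_torque': array([ 1.16361771e-03, -4.44239938e+01,  2.63038141e+01,  7.95044296e-03,
       -7.65522122e-05,  1.13250582e-06]), 'eef_pos': array([0.16009009, 0.52565759, 0.24927055]), 'ee_rot': array([-0.989454  ,  1.33618642,  0.98817604]), 'ft_force': array([-0.34813492, -0.1138628 ,  0.71200782]), 'wrist_torque': array([-0.01596045, -0.03417099,  0.0086128 ]), 'width': 0.08524545073306823}
```

View pics/top0.png

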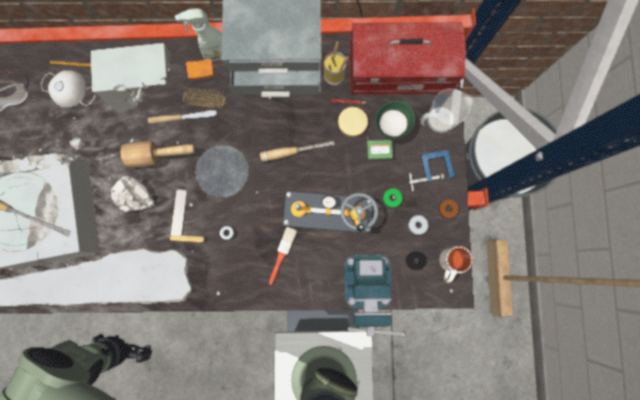

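View pics/side0.png

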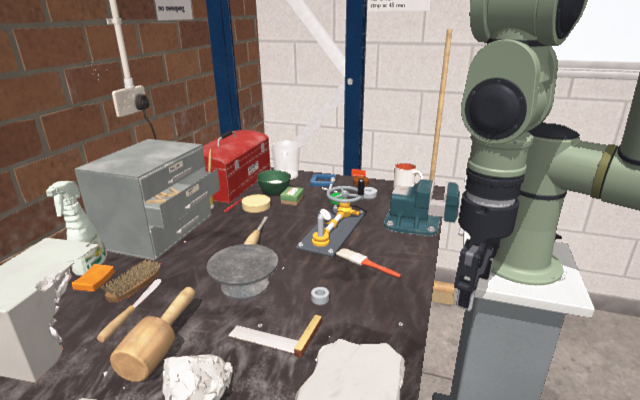

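```bash
python3 - <<'E'
from h import *
s=snap('top')
im=s['img'][:,:,::-1]
c=cv2.resize(im[165:290,200:480],None,fx=2.85,fy=2.85,interpolation=cv2.INTER_CUBIC);cv2.imwrite('pics/topc.png',c)
hsv=cv2.cvtColor(im,cv2.COLOR_BGR2HSV)
m=((hsv[:,:,1]<45)&(hsv[:,:,2]>120)).astype(np.uint8)
for nm,(u,v),z in(('wide',(418,225),.022),('narrow',(226,233),.022)):
    w=np.zeros_like(m);w[v-16:v+16,u-16:u+16]=m[v-16:v+16,u-16:u+16]
    cs,_=cv2.findContours(w,0,2); k=max(cs,key=cv2.contourArea); (x,y),r=cv2.minEnclosingCircle(k)
    e=cv2.fitEllipse(k); print(nm,(x,y,r),e,onz(s,*e[0],z))
print(onz(s,300,209,.08),onz(s,359,211,.093))
E
```

```text
wide (417.868408203125, 224.5, 10.180275917053223) ((417.8949279785156, 224.46067810058594), (19.41378402709961, 19.663999557495117), 87.14573669433594) [ 0.5014 -0.3218  0.022 ]
narrow (226.14044189453125, 232.38763427734375, 7.320329666137695) ((226.01483154296875, 232.33908081054688), (13.667128562927246, 14.170207023620605), 41.44542694091797) [0.4811 0.3239 0.022 ]
[0.5502 0.0728 0.08  ] [ 0.5402 -0.1179  0.093 ]
```

View pics/topc.png

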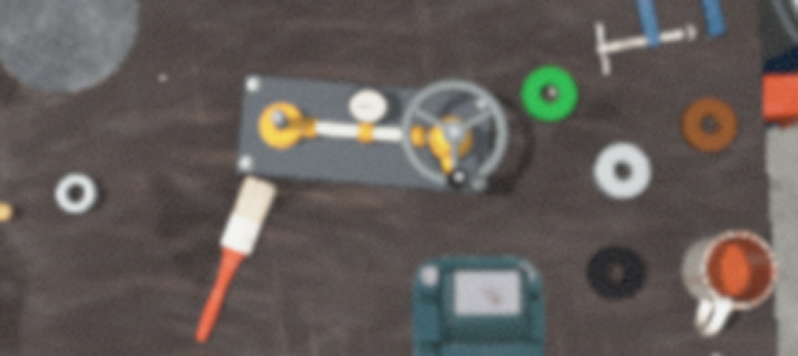

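```bash
python3 - <<'E'
from h import *
st=robot.sense(); Rm=cv2.Rodrigues(st['ee_rot'])[0]; print(Rm.round(3))
s=imaging.snapshot('wrist'); print(s['K'],s['origin'],R(s).round(3))
t=snap('top')
g=lambda x,y:(200+x/2.85,165+y/2.85)
print('tip',onz(t,*g(281,119),.105),'wheel',onz(t,*g(455,132),.093),'handle',onz(t,*g(459,177),.141), 'bolts',onz(t,*g(252,84),.012),onz(t,*g(245,162),.012))
E
```

```text
[[-0.001 -0.957  0.292]
 [-0.001  0.292  0.957]
 [-1.     0.    -0.001]]
[[316.14250049   0.         319.53724589]
 [  0.         316.14250049 199.29412304]
 [  0.           0.           1.        ]] [0.08203722 0.5503056  0.37250938] [[ 0.292 -0.908 -0.302]
 [ 0.957  0.276  0.093]
 [-0.001 -0.316  0.949]]
tip [0.5542 0.0761 0.105 ] wheel [ 0.5392 -0.12    0.093 ] handle [ 0.4839 -0.119   0.141 ] bolts [0.6096 0.1155 0.012 ] [0.5156 0.1237 0.012 ]
```

send_rows(
  rotation=[
    [0,0,-5],
    [0,0,-5],
    [0,0,-5],
    [0,0,-5],
    [0,0,-5],
    [0,0,-5],
    [0,0,-5],
    [0,0,-5],
  ],
  offset=[
    [0.022,-0.03,0.003],
    [0.022,-0.03,0.003],
    [0.022,-0.03,0.003],
    [0.022,-0.03,0.003],
    [0.022,-0.03,0.003],
    [0.022,-0.03,0.003],
    [0.022,-0.03,0.003],
    [0.022,-0.03,0.003],
  ],
  jaw=[-1,-1,-1,-1,-1,-1,-1,-1],
  squeeze=50,
)

```text
clock: 0.92
eef_pos: [0.3365, 0.2806, 0.2726]
ee_rot: [-0.438, 1.526, 0.441]
ft_force: [1.2, 0.1, -0.5]
width: 0.0856
```

send_rows(
  rotation=[
    [0,0,-5],
    [0,0,-5],
    [0,0,-5],
    [0,0,-5],
    [0,0,-5],
    [0,0,-5],
    [0,0,-5],
    [0,0,-5],
  ],
  offset=[
    [0.022,-0.03,0.003],
    [0.022,-0.03,0.003],
    [0.022,-0.03,0.003],
    [0.022,-0.03,0.003],
    [0.022,-0.03,0.003],
    [0.022,-0.03,0.003],
    [0.022,-0.03,0.003],
    [0.022,-0.03,0.003],
  ],
  jaw=[-1,-1,-1,-1,-1,-1,-1,-1],
)

```text
clock: 1.58
eef_pos: [0.518, 0.0263, 0.2989]
ee_rot: [0.139, 1.563, -0.135]
ft_force: [0.1, 0.8, -0.2]
width: 0.0855
```

```bash
python3 - <<'E'
from h import *
st=robot.sense(); Rm=cv2.Rodrigues(st['ee_rot'])[0]; print(st['eef_pos'],Rm.round(3),st['qpos'].round(2))
s=snap('wrist','w1.png'); print(s['origin'])
for n,p in(('tip',(.554,.076,.105)),('wheel',(.539,-.12,.093)),('handle',(.484,-.119,.141))): print(n,proj(s,p))
E
```

```text
[0.51803756 0.02632432 0.29892566] [[ 0.004  0.174  0.985]
 [ 0.002  0.985 -0.174]
 [-1.     0.003  0.004]] [-0.09  0.24 -0.19  1.14  0.    1.65]
[0.53116232 0.10672833 0.42227758]
tip [346.7 123.4]
wheel [357.6 288.3]
handle [312.  321.3]
```

View pics/w1.png

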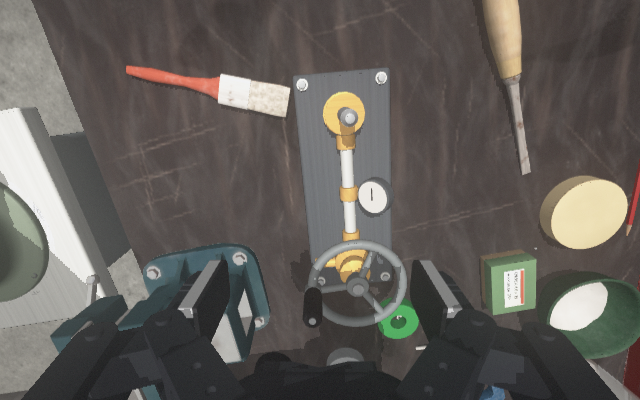

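```bash
python3 - <<'E'
from h import *
s=snap('wrist'); im=s['img'][:,:,::-1].copy(); h=cv2.cvtColor(im,cv2.COLOR_BGR2HSV)
y=((h[:,:,0]>15)&(h[:,:,0]<32)&(h[:,:,1]>110)&(h[:,:,2]>100)).astype(np.uint8)
w=np.zeros_like(y); w[85:132,315:375]=y[85:132,315:375]
cs,_=cv2.findContours(w,0,1);k=cv2.convexHull(max(cs,key=cv2.contourArea)); e=cv2.fitEllipse(k); print('seat',e,onz(s,*e[0],.035), cv2.boundingRect(k))
# grey post inside
g=((h[:,:,1]<60)&(h[:,:,2]>60)).astype(np.uint8)
w=np.zeros_like(g); w[100:130,335:365]=g[100:130,335:365]; 
cs,_=cv2.findContours(w,0,1);k=max(cs,key=cv2.contourArea);print('post blob',cv2.boundingRect(k))
for b in((303,85),(381,77)): print('bolt',onz(s,*b,.012))
c=np.hstack([cv2.resize(im[85:135,320:370],None,fx=8,fy=8,interpolation=cv2.INTER_CUBIC), cv2.resize(im[230:330,300:400],None,fx=4,fy=4,interpolation=cv2.INTER_CUBIC)])
cv2.imwrite('pics/c1.png',c)
E
```

```text
seat ((337.4819030761719, 109.30870819091797), (40.99681091308594, 45.901100158691406), 176.00442504882812) [0.5569 0.08   0.035 ] (317, 88, 42, 44)
post blob (335, 102, 16, 19)
bolt [0.5215 0.1147 0.012 ]
bolt [0.6164 0.1063 0.012 ]
```

View pics/c1.png

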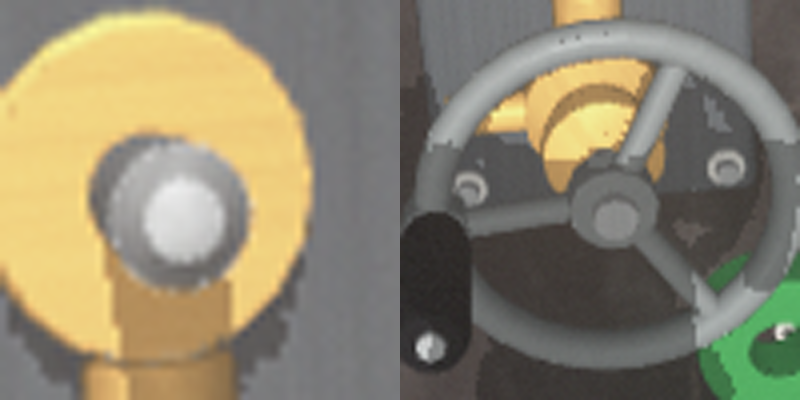

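```bash
python3 - <<'E'
from h import *
s=snap('wrist'); st=robot.sense(); print(st['eef_pos'],cv2.Rodrigues(st['ee_rot'])[0][:,2].round(3))
print('tip',onz(s,343,112.2,.105),'seat',onz(s,337.5,109.3,.035),'hub',onz(s,353.8,285,.098))
print('handle top',onz(s,307.5,317,.141))
b=[onz(s,*p,.014) for p in((297.8,80.5),(375.5,73),(317,277),(381.5,272))];print(b,np.mean(b,0))
s=snap('top');g=lambda x,y:(200+x/2.85,165+y/2.85)
print('rings', onz(s,*g(622,170),.022),onz(s,*g(75.5,193),.022))
E
```

```text
[0.51852967 0.02600277 0.29840291] [ 0.985 -0.173  0.003]
tip [0.555  0.0842 0.105 ] seat [0.5539 0.0841 0.035 ] hub [ 0.5376 -0.1142  0.098 ]
handle top [ 0.4827 -0.1154  0.141 ]
[array([0.5131, 0.1246, 0.014 ]), array([0.6067, 0.1164, 0.014 ]), array([ 0.487 , -0.1475,  0.014 ]), array([ 0.582 , -0.1564,  0.014 ])] [ 0.5472   -0.015725  0.014   ]
rings [ 0.5007 -0.323   0.022 ] [0.4798 0.3223 0.022 ]
```

```bash
cat >> h.py <<'E'
def seat(s,box):
    im=s['img'][:,:,::-1]; h=cv2.cvtColor(np.ascontiguousarray(im),cv2.COLOR_BGR2HSV)
    y=((h[:,:,0]>15)&(h[:,:,0]<32)&(h[:,:,1]>110)&(h[:,:,2]>100)).astype(np.uint8)
    x0,x1,y0,y1=box; w=np.zeros_like(y); w[y0:y1,x0:x1]=y[y0:y1,x0:x1]
    k=cv2.convexHull(max(cv2.findContours(w,0,1)[0],key=cv2.contourArea)); return cv2.fitEllipse(k)[0]
E
python3 - <<'E'
from h import *
for i in range(3):
    s=snap('wrist'); e=seat(s,(310,375,80,126)); st=robot.sense()
    im=cv2.cvtColor(np.ascontiguousarray(s['img']),cv2.COLOR_RGB2GRAY)
    # bright tip disc
    x,y=int(e[0]),int(e[1]); h=cv2.cvtColor(np.ascontiguousarray(s['img']),cv2.COLOR_RGB2HSV)
    m=((h[:,:,2]>165)&(h[:,:,1]<50)).astype(np.uint8); w=np.zeros_like(m); w[y-8:y+14,x-8:x+18]=m[y-8:y+14,x-8:x+18]
    M=cv2.moments(w,True); t=(M['m10']/M['m00'],M['m01']/M['m00'])
    print(s['origin'].round(4),st['eef_pos'].round(4),e,onz(s,*e,.035),t,M['m00'],onz(s,*t,.105))
    hub=None
E
```

```text
[0.5303 0.1078 0.4216] [0.5167 0.0284 0.2983] (344.81341552734375, 114.11234283447266) [0.5571 0.0816 0.035 ] (349.83892617449663, 116.61073825503355) 149.0 [0.5567 0.0832 0.105 ]
[0.5296 0.1088 0.4216] [0.5164 0.029  0.2984] (345.46514892578125, 114.72454833984375) [0.5569 0.0818 0.035 ] (350.66901408450707, 117.51408450704226) 142.0 [0.5566 0.0832 0.105 ]
[0.5292 0.1094 0.4218] [0.5164 0.0293 0.2985] (345.75146484375, 115.32061004638672) [0.5569 0.0817 0.035 ] (351.2708333333333, 117.99305555555556) 144.0 [0.5568 0.0833 0.105 ]
```

send_rows(
  rotation=[
    [0,0,0],
    [0,0,0],
    [0,0,0],
    [0,0,0],
    [0,0,0],
    [0,0,0],
    [0,0,0],
    [0,0,0],
  ],
  offset=[
    [-0.002,-0.04,0],
    [-0.002,-0.04,0],
    [-0.002,-0.04,0],
    [-0.002,-0.04,0],
    [-0.002,-0.04,0],
    [-0.002,-0.04,0],
    [-0.002,-0.04,-0.02],
    [-0.002,-0.04,-0.02],
  ],
  jaw=[-1,-1,-1,-1,-1,-1,-1,-1],
)

```text
clock: 2.6
eef_pos: [0.4988, -0.2774, 0.2662]
ee_rot: [0.102, 1.557, -0.098]
ft_force: [1.1, 0.7, -0.8]
width: 0.0855
```

send_rows(
  rotation=[
    [0,0,0],
    [0,0,0],
    [0,0,0],
    [0,0,0],
  ],
  offset=[
    [0,-0.02,-0.03],
    [0,0,-0.02],
    [0,0,0],
    [0,0,0],
  ],
  jaw=[-1,-1,-1,-1],
)

```text
clock: 2.93
eef_pos: [0.4973, -0.3004, 0.2122]
ee_rot: [0.102, 1.559, -0.099]
ft_force: [0.5, -0.2, 0.0]
width: 0.0855
```

```bash
cat >> h.py <<'E'
def ring(s,p,z=.022,r=45):
    u,v=proj(s,p).astype(int); h=cv2.cvtColor(np.ascontiguousarray(s['img']),cv2.COLOR_RGB2HSV)
    m=((h[:,:,1]<45)&(h[:,:,2]>150)).astype(np.uint8); w=np.zeros_like(m); a=slice(max(v-r,0),v+r),slice(max(u-r,0),u+r); w[a]=m[a]
    k=max(cv2.findContours(w,0,1)[0],key=cv2.contourArea); e=cv2.fitEllipse(cv2.convexHull(k)); return e,onz(s,*e[0],z)
E
python3 - <<'E'
from h import *
s=snap('wrist','w2.png'); st=robot.sense(); print(st['eef_pos'],cv2.Rodrigues(st['ee_rot'])[0][:,[0,2]].round(3),proj(s,(.5014,-.322,.022)))
print(ring(s,(.5014,-.322,.022)))
E
```

```text
[ 0.49727546 -0.29984096  0.21228579] [[ 0.009  0.992]
 [ 0.001 -0.127]
 [-1.     0.009]] [324.9 198.4]
(((323.7847900390625, 197.23019409179688), (59.74354934692383, 60.917205810546875), 163.33494567871094), array([ 0.5004, -0.3206,  0.022 ]))
```

View pics/w2.png

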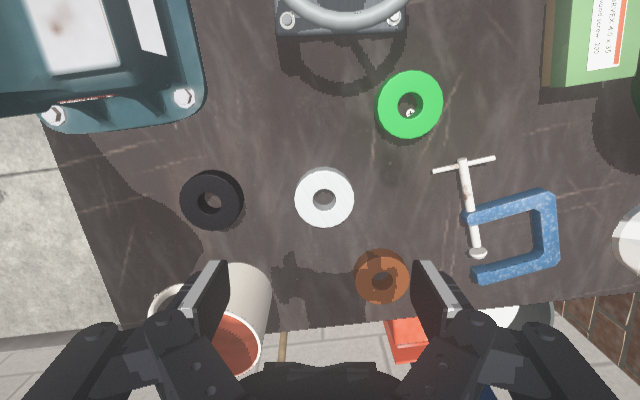

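send_rows(
  rotation=[
    [0,0.5,0],
    [0,0,0],
    [0,0,0],
    [0,0,0],
    [0,0,0],
    [0,0,0],
  ],
  offset=[
    [0.003,-0.015,-0.03],
    [0,-0.006,-0.04],
    [0,0,-0.04],
    [0,0,-0.03],
    [0,0,0],
    [0,0,0],
  ],
  jaw=[-1,-1,-1,-1,-1,-1],
)

```text
clock: 3.48
eef_pos: [0.5097, -0.3173, 0.0822]
ee_rot: [0.08, 1.551, -0.096]
ft_force: [0.3, -0.0, 0.7]
width: 0.0853
```

```bash
python3 - <<'E'
from h import *
s=snap('wrist','w3.png'); st=robot.sense(); print(st['eef_pos'],cv2.Rodrigues(st['ee_rot'])[0][:,[0,2]].round(3),proj(s,(.5014,-.322,.022)))
print(ring(s,(.5004,-.3206,.022),r=60))
E
```

```text
[ 0.5096587  -0.3171182   0.08246816] [[ 0.017  0.994]
 [-0.011 -0.112]
 [-1.     0.018]] [306.7 238.1]
(((305.10498046875, 233.6285858154297), (98.15214538574219, 99.00711822509766), 167.43902587890625), array([ 0.5008, -0.3188,  0.022 ]))
```

send_rows(
  rotation=[
    [0.6,1,0],
    [0,0,0],
    [0,0,0],
    [0,0,0],
  ],
  offset=[
    [-0.009,-0.003,-0.015],
    [0,0,-0.02],
    [0,0,-0.015],
    [0,0,0],
  ],
  jaw=[-1,-1,-1,-1],
)

```text
clock: 3.87
eef_pos: [0.5055, -0.3235, 0.0402]
ee_rot: [0.078, 1.56, -0.092]
ft_force: [0.1, 0.1, -0.2]
width: 0.0854
```

```bash
python3 - <<'E'
from h import *
s=snap('wrist'); st=robot.sense(); print(st['eef_pos'],cv2.Rodrigues(st['ee_rot'])[0][:,[0,2]].round(3))
print(ring(s,(.5004,-.3200,.022),r=70))
E
```

```text
[ 0.50621335 -0.32405636  0.04158277] [[ 0.01   0.994]
 [-0.01  -0.108]
 [-1.     0.011]]
(((309.91998291015625, 255.85540771484375), (121.99667358398438, 122.80663299560547), 86.67086029052734), array([ 0.5008, -0.3181,  0.022 ]))
```

send_rows(
  rotation=[
    [0.6,0.6,0],
    [0,0,0],
    [0,0,0],
  ],
  offset=[
    [-0.005,0.005,-0.008],
    [0,0,-0.006],
    [0,0,0],
  ],
  jaw=[-1,-1,-1],
)

```text
clock: 4.17
eef_pos: [0.5027, -0.3208, 0.0307]
ee_rot: [0.083, 1.566, -0.087]
ft_force: [0.3, -0.2, 0.4]
width: 0.0854
```

```bash
python3 - <<'E'
from h import *
s=snap('wrist'); st=robot.sense(); print(st['eef_pos'],st['ft_force'],cv2.Rodrigues(st['ee_rot'])[0][:,[0,2]].round(3))
print(ring(s,(.5004,-.3190,.022),r=70))
E
```

```text
[ 0.50269847 -0.32068267  0.03105244] [-0.2481196   0.30578992 -0.010573  ] [[ 0.003  0.994]
 [-0.003 -0.108]
 [-1.     0.003]]
(((315.9469909667969, 269.438232421875), (128.19454956054688, 129.52435302734375), 77.1650619506836), array([ 0.5007, -0.3176,  0.022 ]))
```

send_rows(
  rotation=[
    [0.2,0.2,0],
    [0,0,0],
    [0,0,0],
    [0,0,0],
    [0,0,0],
    [0,0,0],
  ],
  offset=[
    [-0.002,0.003,-0.005],
    [0,0,0],
    [0,0,0],
    [0,0,0],
    [0,0,0],
    [0,0,0],
  ],
  jaw=[-1,0.5,0.5,1,1,1],
)

```text
clock: 4.72
eef_pos: [0.5014, -0.3178, 0.0276]
ee_rot: [0.085, 1.568, -0.085]
ft_force: [0.2, -1.0, -0.7]
width: 0.0605
```

send_rows(
  rotation=[
    [0,0,0],
    [0,0,0],
    [0,0,0],
    [0,0,0],
    [0,0,0],
    [0,0,0],
  ],
  offset=[
    [0,0,0.005],
    [0,0,0.02],
    [0,0,0.035],
    [0,0,0.04],
    [0,0,0.03],
    [0,0,0],
  ],
  jaw=[1,1,1,1,1,1],
)

```text
clock: 5.22
eef_pos: [0.4956, -0.3132, 0.1574]
ee_rot: [0.092, 1.581, -0.078]
ft_force: [1.3, -0.9, -2.6]
width: 0.0603
```

```bash
python3 - <<'E'
from h import *
s=snap('wrist','w4.png'); st=robot.sense(); print(st['eef_pos'],st['width'],st['ft_force'],cv2.Rodrigues(st['ee_rot'])[0][:,[0,2]].round(3))
p=st['eef_pos']; print(ring(s,p,p[2],r=80))
E
```

```text
[ 0.4949326  -0.3126888   0.15501531] 0.06065005651602913 [-5.42660507e-01  3.33178555e-03 -3.53513976e+00] [[-0.013  0.994]
 [ 0.011 -0.108]
 [-1.    -0.014]]
(((310.71533203125, 290.29437255859375), (130.610595703125, 169.97828674316406), 30.97638702392578), array([ 0.4905, -0.3169,  0.155 ]))
```

View pics/w4.png

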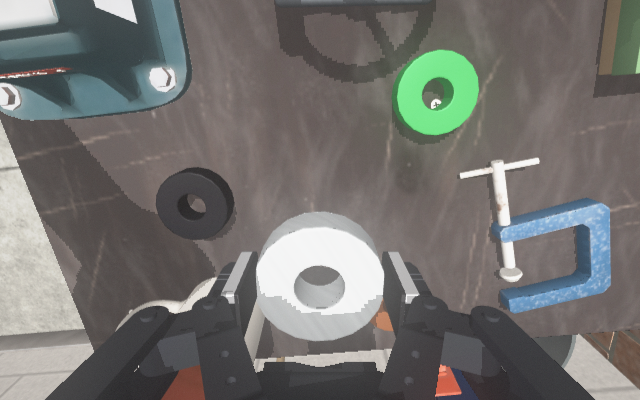

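```bash
python3 - <<'E'
from h import *
s=snap('wrist'); st=robot.sense(); p=st['eef_pos'];Rm=cv2.Rodrigues(st['ee_rot'])[0]
h=cv2.cvtColor(np.ascontiguousarray(s['img']),cv2.COLOR_RGB2HSV)
m=((h[:,:,1]<45)&(h[:,:,2]>195)).astype(np.uint8)
for uv in((320,283),(320,287)):
    q=onz(s,*uv,p[2]-.0056); print(p.round(4),q,(Rm.T@(q-p)).round(4))
print(proj(s,p))
E
```

```text
[ 0.4938 -0.3118  0.1526] [ 0.494  -0.3166  0.147 ] [ 0.0055 -0.0049  0.0008]
[ 0.4938 -0.3118  0.1526] [ 0.4938 -0.3188  0.147 ] [ 0.0055 -0.0071  0.0009]
[318.2 280.8]
```

send_rows(
  rotation=[
    [-0.6,-0.8,0],
    [0,0,0],
    [0,0,0],
    [0,0,0],
    [0,0,0],
    [0,0,0],
    [0,0,0],
    [0,0,0],
  ],
  offset=[
    [0.002,0,0.03],
    [0.008,0.02,0.035],
    [0.008,0.04,0],
    [0.008,0.04,0],
    [0.008,0.04,0],
    [0.008,0.04,0],
    [0.008,0.04,0],
    [0.006,0.04,0],
  ],
  jaw=[1,1,1,1,1,1,1,1],
)

```text
clock: 5.98
eef_pos: [0.5401, -0.0481, 0.2006]
ee_rot: [0.109, 1.595, -0.09]
ft_force: [1.2, -0.9, -3.6]
width: 0.0608
```

send_rows(
  rotation=[
    [0,0,0],
    [0,0,0],
    [0,0,0],
    [0,0,0],
    [0,0,0],
    [0,0,0],
  ],
  offset=[
    [0.003,0.035,0],
    [0.003,0.035,0],
    [0,0.03,0],
    [0,0.015,0],
    [0,0,0],
    [0,0,0],
  ],
  jaw=[1,1,1,1,1,1],
)

```text
clock: 6.48
eef_pos: [0.5363, 0.0822, 0.1845]
ee_rot: [0.102, 1.622, -0.079]
ft_force: [0.4, 0.3, -3.1]
width: 0.0603
```

```bash
python3 - <<'E'
from h import *
s=snap('wrist','w5.png'); st=robot.sense(); print(st['clock'],st['eef_pos'],st['width'],cv2.Rodrigues(st['ee_rot'])[0][:,[0,2]].round(3))
print(proj(s,(.5568,.082,.105)),proj(s,(.5568,.082,.035)))
E
```

```text
6.5333 [0.53595238 0.08192461 0.18432411] 0.06053771559292554 [[-0.053  0.992]
 [ 0.018 -0.114]
 [-0.998 -0.055]]
[356.3 218.1] [351.9 189.9]
```

View pics/w5.png

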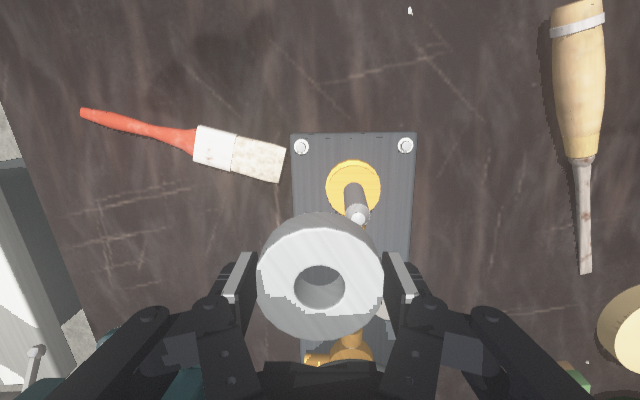

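send_rows(
  rotation=[
    [-1,-3,0],
    [0,-0.2,0],
    [0,-0.2,0],
    [0,-0.2,0],
  ],
  offset=[
    [0.01,0.003,0.001],
    [0.01,0.004,0.001],
    [0,0,0.001],
    [0,0,0.001],
  ],
  jaw=[1,1,1,1],
)

```text
clock: 6.87
eef_pos: [0.5548, 0.0848, 0.1844]
ee_rot: [0.094, 1.566, -0.096]
ft_force: [-1.0, 0.4, -3.7]
width: 0.0601
```

```bash
python3 - <<'E'
from h import *
s=snap('wrist','w6.png'); st=robot.sense();p=st['eef_pos']; Rm=cv2.Rodrigues(st['ee_rot'])[0]; print(st['clock'],p,Rm[:,[0,2]].round(3))
h=cv2.cvtColor(np.ascontiguousarray(s['img']),cv2.COLOR_RGB2HSV)
m=((h[:,:,2]>185)&(h[:,:,1]<50)).astype(np.uint8)
print(proj(s,(.5568,.0828,.105)))
# bore: intensities along the ring centre
v=h[:,:,2]; print('row287',v[287,285:355:2].tolist()); print('col320',v[205:345:3,320].tolist())
print('col350',v[205:345:3,350].tolist())
E
```

```text
6.9167 [0.55511985 0.08466659 0.18470963] [[ 0.004  0.993]
 [-0.002 -0.121]
 [-1.     0.004]]
[323.3 221.4]
row287 [226, 224, 222, 219, 181, 110, 118, 126, 127, 132, 138, 139, 142, 145, 149, 150, 152, 150, 147, 148, 150, 152, 152, 149, 148, 145, 145, 143, 137, 130, 200, 228, 226, 225, 223]
col320 [154, 166, 172, 156, 151, 157, 155, 163, 242, 230, 227, 225, 227, 228, 230, 230, 230, 228, 227, 227, 224, 190, 189, 190, 187, 137, 190, 148, 152, 153, 150, 150, 150, 150, 155, 234, 218, 158, 160, 158, 156, 155, 155, 157, 157, 158, 177]
col350 [134, 135, 134, 133, 135, 143, 142, 144, 147, 125, 233, 225, 225, 227, 229, 229, 229, 228, 227, 228, 227, 226, 226, 226, 230, 226, 223, 226, 227, 227, 229, 228, 226, 226, 226, 222, 164, 164, 163, 162, 159, 157, 156, 120, 96, 96, 96]
```

```bash
python3 - <<'E'
from h import *
s=snap('wrist'); st=robot.sense();p=st['eef_pos']
q=onz(s,319,287.5,p[2]-.0056); print(p,q,q-p)
im=s['img'][:,:,::-1]; cv2.imwrite('pics/w7.png',cv2.resize(im[140:350,240:400],None,fx=2.8,fy=2.8,interpolation=cv2.INTER_CUBIC))
E
```

```text
[0.55506442 0.08481687 0.1848155 ] [0.5537 0.0799 0.1792] [-0.00136442 -0.00491687 -0.0056155 ]
```

View pics/w7.png

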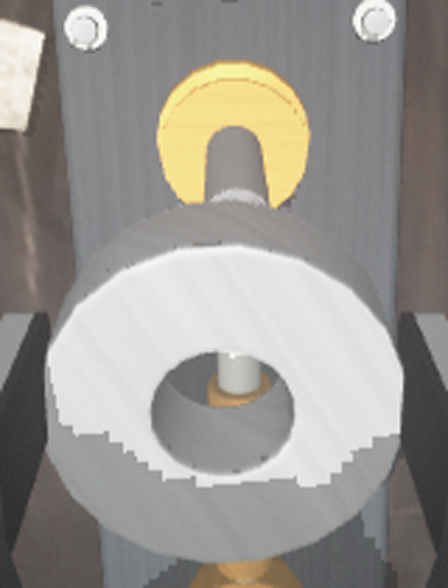

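```bash
python3 - <<'E'
from h import *
s=snap('wrist'); st=robot.sense(); print(st['eef_pos'])
print('base back',onz(s,324.3,185.4,.035),'seat back',onz(s,323.8,167.9,.035),'L/R',onz(s,296.5,188,.035),onz(s,350.7,188,.035))
t=snap('top'); im=t['img']
h=cv2.cvtColor(np.ascontiguousarray(cv2.imread('pics/top0.png')),cv2.COLOR_BGR2HSV)
y=((h[:,:,0]>12)&(h[:,:,0]<34)&(h[:,:,1]>110)&(h[:,:,2]>90)).astype(np.uint8); w=np.zeros_like(y); w[195:225,285:308]=y[195:225,285:308]
x,yy,ww,hh=cv2.boundingRect(w); print((x,yy,ww,hh)); 
print('topseat L (y max)',onz(t,x,yy+hh/2,.035),'rows',onz(t,x+ww/2,yy,.035),onz(t,x+ww/2,yy+hh,.035))
E
```

```text
[0.55500066 0.08497327 0.18488528]
base back [0.5598 0.0883 0.035 ] seat back [0.5612 0.1042 0.035 ] L/R [0.5347 0.0889 0.035 ] [0.5831 0.083  0.035 ]
(291, 201, 17, 16)
topseat L (y max) [0.5563 0.1051 0.035 ] rows [0.5832 0.0765 0.035 ] [0.5291 0.0767 0.035 ]
```

send_rows(
  rotation=[
    [0,0,0],
    [0,0,0],
    [0,0,0],
    [0,0,0],
    [0,0,0],
  ],
  offset=[
    [0.0045,0,0],
    [0,0,-0.015],
    [0,0,-0.015],
    [0,0,-0.01],
    [0,0,0],
  ],
  jaw=[1,1,1,1,1],
)

```text
clock: 7.48
eef_pos: [0.5619, 0.084, 0.1452]
ee_rot: [0.095, 1.561, -0.096]
ft_force: [-1.2, 0.2, -3.3]
width: 0.0603
```

```bash
cat > q.py <<'E'
from h import *
st=robot.sense(); print(round(float(st['clock']),2),st['eef_pos'].round(4),st['ft_force'].round(1),st['wrist_torque'].round(2),cv2.Rodrigues(st['ee_rot'])[0][:,[0,2]].round(3).tolist(),st['width'].round(4))
E
python3 q.py
```

```text
Traceback (most recent call last):
  File "q.py", line 2, in <module>
    st=robot.sense(); print(round(float(st['clock']),2),st['eef_pos'].round(4),st['ft_force'].round(1),st['wrist_torque'].round(2),cv2.Rodrigues(st['ee_rot'])[0][:,[0,2]].round(3).tolist(),st['width'].round(4))
                                                                                                                                                                                             ^^^^^^^^^^^^^^^^^
AttributeError: 'float' object has no attribute 'round'
```

send_rows(
  rotation=[
    [0,0,0],
    [0,0,0],
  ],
  offset=[
    [-0.003,0.001,0],
    [0,0,0],
  ],
  jaw=[1,1],
)

```text
clock: 7.65
eef_pos: [0.5586, 0.0849, 0.145]
ee_rot: [0.095, 1.563, -0.097]
ft_force: [-0.2, -0.3, -4.2]
width: 0.0606
```

```bash
sed -i "s/st\['width'\].round(4)/st['width']/" q.py; python3 q.py; python3 - <<'E'
from h import *
s=snap('wrist'); print(proj(s,(.558,.080,.105)))
cv2.imwrite('pics/w8.png',cv2.resize(s['img'][150:350,240:400,::-1],None,fx=2.8,fy=2.8,interpolation=cv2.INTER_CUBIC))
E
```

```text
7.65 [0.5586 0.0849 0.145 ] [-0.2 -0.3 -4.2] [ 0.05  0.01 -0.  ] [[0.006, 0.993], [-0.001, -0.122], [-1.0, 0.006]] 0.060636379888426246
[320.2 252.8]
```

View pics/w8.png

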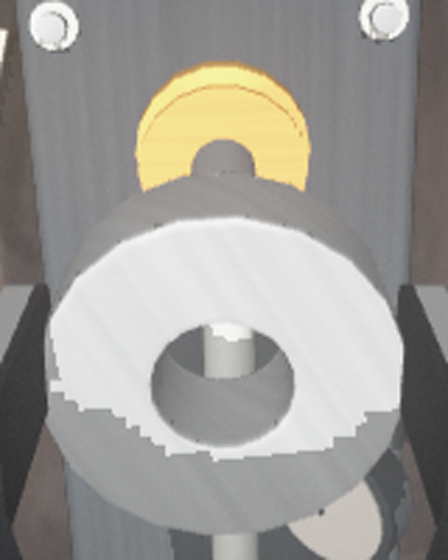

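send_rows(
  rotation=[
    [0,0.3,0],
    [0,0,0],
    [0,0,0],
    [0,0,0],
  ],
  offset=[
    [-0.001,0,-0.01],
    [-0.001,0,-0.01],
    [-0.001,0,-0.006],
    [0,0,0],
  ],
  jaw=[1,1,1,1],
)

```text
clock: 8.03
eef_pos: [0.5575, 0.085, 0.119]
ee_rot: [0.095, 1.563, -0.097]
ft_force: [-0.3, 0.6, -4.3]
width: 0.0601
```

```bash
python3 q.py
```

```text
8.03 [0.5575 0.085  0.119 ] [-0.3  0.6 -4.3] [-0.02  0.07  0.05] [[0.005, 0.993], [-0.001, -0.122], [-1.0, 0.006]] 0.060126046635447725
```

send_rows(
  rotation=[
    [0,0.2,0],
    [0,0,0],
    [0,0,0],
    [0,0,0],
    [0,0,0],
  ],
  offset=[
    [-0.001,0,-0.012],
    [-0.001,0,-0.012],
    [-0.001,0,-0.012],
    [0,0,-0.006],
    [0,0,0],
  ],
  jaw=[1,1,1,1,1],
)

```text
clock: 8.45
eef_pos: [0.5563, 0.0854, 0.0738]
ee_rot: [0.095, 1.563, -0.096]
ft_force: [0.9, -0.2, -3.1]
width: 0.0604
```

```bash
python3 q.py
```

```text
8.45 [0.5563 0.0854 0.0738] [ 0.9 -0.2 -3.1] [ 0.03 -0.18 -0.01] [[0.006, 0.993], [-0.001, -0.121], [-1.0, 0.006]] 0.0603918239151573
```

send_rows(
  rotation=[
    [0,0.3,0],
    [0,0,0],
    [0,0,0],
  ],
  offset=[
    [0.001,0,-0.006],
    [0,0,-0.004],
    [0,0,-0.001],
  ],
  jaw=[1,1,1],
)

```text
clock: 8.7
eef_pos: [0.5577, 0.086, 0.0636]
ee_rot: [0.096, 1.568, -0.095]
ft_force: [-5.9, -0.1, 16.0]
width: 0.0606
```

```bash
python3 q.py
```

```text
8.7 [0.5577 0.086  0.0636] [-5.9 -0.1 16. ] [-0.21  1.25 -0.12] [[0.001, 0.993], [0.001, -0.121], [-1.0, 0.0]] 0.06059966432356901
```

send_rows(
  rotation=[
    [0,0,0],
    [0,0,0],
    [0,0,0],
    [0,0,0],
    [0,0,0],
    [0,0,0],
  ],
  offset=[
    [0,0,0.001],
    [0,0,0],
    [0,0,0],
    [0,0,0],
    [0,0,0],
    [0,0,0],
  ],
  jaw=[-0.6,-1,-1,-1,-1,-1],
)

```text
clock: 9.2
eef_pos: [0.5595, 0.0855, 0.0666]
ee_rot: [0.095, 1.565, -0.096]
ft_force: [-0.5, -0.6, 0.4]
width: 0.0857
```

```bash
python3 q.py
```

```text
9.2 [0.5595 0.0855 0.0666] [-0.5 -0.6  0.4] [ 0.02  0.   -0.04] [[0.004, 0.993], [-0.001, -0.121], [-1.0, 0.004]] 0.0856975208124801
```

send_rows(
  rotation=[
    [0,0,0],
    [0,0,0],
    [0,0,0],
    [0,0,0],
    [0,0,0],
    [0,0,0],
    [0,0,0],
    [0,0,0],
  ],
  offset=[
    [0,0,0.01],
    [0,0,0.03],
    [0,0,0.04],
    [0,0,0.04],
    [0,0,0.02],
    [0,0,0],
    [0,0,0],
    [0,0,0],
  ],
  jaw=[-1,-1,-1,-1,-1,-1,-1,-1],
)

```text
clock: 9.87
eef_pos: [0.5563, 0.0853, 0.2155]
ee_rot: [0.095, 1.567, -0.096]
ft_force: [-0.6, 0.8, 0.2]
width: 0.0855
```

```bash
python3 q.py; python3 - <<'E'
from h import *
s=snap('wrist','w9.png'); a,b=proj(s,(.558,.080,.057)),proj(s,(.558,.08,.105)); print(a,b)
print(ring(s,(.558,.080,.057),.057,60)); print(proj(s,(.590,.08,.057)),proj(s,(.526,.08,.057)))
c=a.astype(int); v=cv2.cvtColor(np.ascontiguousarray(s['img']),cv2.COLOR_RGB2HSV)
print(v[c[1],c[0]-60:c[0]+60:3,2].tolist(),v[c[1],c[0]-60:c[0]+60:3,1].tolist())
E
```

```text
9.87 [0.5563 0.0853 0.2155] [-0.6  0.8  0.2] [ 0.   -0.02 -0.01] [[0.002, 0.993], [-0.001, -0.122], [-1.0, 0.002]] 0.08549814100809182
[322.2 192.2] [322.9 210.2]
(((320.4225769042969, 202.5596923828125), (68.02264404296875, 95.67831420898438), 176.4713897705078), array([0.5551, 0.0701, 0.057 ]))
[356.5 188.2] [288.3 196.2]
[89, 97, 122, 137, 136, 136, 137, 142, 128, 232, 230, 231, 230, 231, 228, 149, 189, 141, 145, 147, 146, 143, 136, 122, 233, 228, 229, 228, 228, 230, 225, 134, 135, 135, 134, 134, 131, 132, 108, 105] [26, 24, 6, 7, 11, 9, 9, 13, 10, 1, 2, 1, 1, 2, 1, 2, 108, 11, 4, 5, 0, 2, 4, 4, 1, 1, 1, 1, 1, 2, 1, 13, 13, 13, 15, 15, 14, 14, 9, 29]
```

send_rows(
  rotation=[
    [0,0,0],
    [0,0,0],
    [0,0,0],
    [0,0,0],
    [0,0,0],
    [0,0,0],
    [0,0,0],
    [0,0,0],
  ],
  offset=[
    [-0.013,0.04,0],
    [-0.013,0.04,0],
    [-0.013,0.04,0],
    [-0.013,0.04,-0.02],
    [-0.013,0.04,-0.02],
    [-0.01,0.035,-0.02],
    [0,0,0],
    [0,0,0],
  ],
  jaw=[-1,-1,-1,-1,-1,-1,-1,-1],
)

```text
clock: 10.58
eef_pos: [0.4758, 0.3118, 0.1472]
ee_rot: [0.095, 1.582, -0.109]
ft_force: [-0.2, -0.9, 0.0]
width: 0.0852
```

```bash
python3 q.py; python3 - <<'E'
from h import *
s=snap('wrist','w10.png'); a=proj(s,(.4805,.323,.022)); print(a)
v=cv2.cvtColor(np.ascontiguousarray(s['img']),cv2.COLOR_RGB2HSV)[:,:,2]; x,y=a.astype(int)
e,q=ring(s,(.4805,.323,.022)); print(e,q)
x,y=map(int,e[0]); print(x,y); print(v[y,x-45:x+45:3].tolist()); print(v[y-45:y+45:3,x].tolist())
E
```

```text
10.58 [0.4758 0.3118 0.1472] [-0.2 -0.9  0. ] [ 0.05 -0.01 -0.03] [[-0.014, 0.992], [-0.008, -0.129], [-1.0, -0.013]] 0.08521080217309766
[326.2 183.4]
((325.1789855957031, 181.95692443847656), (51.10069274902344, 52.097007751464844), 88.11054992675781) [0.4798 0.3243 0.022 ]
325 181
[111, 110, 107, 109, 107, 103, 99, 233, 227, 225, 211, 80, 104, 106, 104, 105, 103, 104, 103, 101, 187, 226, 229, 227, 108, 107, 108, 108, 106, 106]
[101, 100, 102, 102, 99, 103, 143, 186, 230, 226, 224, 104, 82, 107, 105, 105, 106, 101, 117, 145, 151, 238, 229, 227, 131, 87, 104, 107, 111, 106]
```

send_rows(
  rotation=[
    [0.5,-0.8,0],
    [0,0,0],
    [0,0,0],
    [0,0,0],
    [0,0,0],
  ],
  offset=[
    [0.003,0.011,-0.02],
    [0,0,-0.03],
    [0,0,-0.025],
    [0,0,-0.01],
    [0,0,0],
  ],
  jaw=[-1,-1,-1,-1,-1],
)

```text
clock: 11.05
eef_pos: [0.4808, 0.3181, 0.0595]
ee_rot: [0.108, 1.568, -0.107]
ft_force: [0.3, 0.1, -0.4]
width: 0.0856
```

```bash
python3 q.py
```

```text
11.05 [0.4808 0.3181 0.0595] [ 0.3  0.1 -0.4] [0.03 0.05 0.05] [[0.0, 0.991], [0.0, -0.136], [-1.0, -0.0]] 0.08563182759412394
```

send_rows(
  rotation=[
    [0,0,0],
    [0,0,0],
    [0,0,0],
  ],
  offset=[
    [0,0.005,-0.018],
    [0,0,-0.009],
    [0,0,0],
  ],
  jaw=[-1,-1,-1],
)

```text
clock: 11.3
eef_pos: [0.4831, 0.3208, 0.0339]
ee_rot: [0.111, 1.567, -0.111]
ft_force: [-0.4, -0.5, 0.5]
width: 0.0855
```

```bash
python3 q.py
```

```text
11.3 [0.4831 0.3208 0.0339] [-0.4 -0.5  0.5] [-0.03  0.02 -0.01] [[0.001, 0.99], [0.0, -0.141], [-1.0, 0.001]] 0.08545167583559914
```

send_rows(
  rotation=[
    [0,0,0],
    [0,0,0],
    [0,0,0],
    [0,0,0],
    [0,0,0],
    [0,0,0],
    [0,0,0],
    [0,0,0],
  ],
  offset=[
    [-0.003,0.002,-0.004],
    [0,0,0],
    [0,0,0],
    [0,0,0],
    [0,0,0],
    [0,0,0],
    [0,0,0],
    [0,0,0],
  ],
  jaw=[-1,0,0.5,1,1,1,1,1],
)

```text
clock: 11.97
eef_pos: [0.483, 0.3232, 0.0354]
ee_rot: [0.115, 1.561, -0.109]
ft_force: [0.1, 0.1, -2.0]
width: 0.0405
```

```bash
python3 q.py
```

```text
11.97 [0.483  0.3232 0.0354] [ 0.1  0.1 -2. ] [-0.03  0.04 -0.03] [[0.007, 0.99], [0.003, -0.142], [-1.0, 0.007]] 0.04054315765652816
```

send_rows(
  rotation=[
    [0,0,0],
    [0,0,0],
    [0,0,0],
    [0,0,0],
    [0,0,0],
    [0,0,0],
    [0,0,0],
    [0,0,0],
  ],
  offset=[
    [0,0,0.02],
    [0,0,0.04],
    [0,0,0.04],
    [0.012,-0.03,0.04],
    [0.013,-0.04,0.02],
    [0.013,-0.04,0.001],
    [0.013,-0.04,0.001],
    [0.013,-0.04,0.001],
  ],
  jaw=[1,1,1,1,1,1,1,1],
)

```text
clock: 12.63
eef_pos: [0.5392, 0.143, 0.1949]
ee_rot: [0.1, 1.564, -0.097]
ft_force: [0.6, 0.4, -2.1]
width: 0.0404
```

send_rows(
  rotation=[
    [0,0,0],
    [0,0,0],
    [0,0,0],
    [0,0,0],
  ],
  offset=[
    [0.01,-0.03,0.001],
    [0.002,-0.008,0.001],
    [0,0,0.001],
    [0,0,0.001],
  ],
  jaw=[1,1,1,1],
)

```text
clock: 12.97
eef_pos: [0.5538, 0.0952, 0.1996]
ee_rot: [0.107, 1.561, -0.108]
ft_force: [0.0, 0.4, -1.3]
width: 0.0408
```

```bash
python3 q.py
```

```text
12.97 [0.5538 0.0952 0.1996] [ 0.   0.4 -1.3] [0.02 0.04 0.03] [[0.007, 0.991], [-0.001, -0.136], [-1.0, 0.007]] 0.04078011199711115
```

Measure where the narrow ring's bore sits relative to the TCP, using intensity profiles.

send_rows(
  rotation=[
    [0,0.4,0],
    [0,0,0],
  ],
  offset=[
    [0.004,-0.009,-0.03],
    [0,0,-0.01],
  ],
  jaw=[1,1],
)

```text
clock: 13.13
eef_pos: [0.5592, 0.0883, 0.1615]
ee_rot: [0.106, 1.564, -0.105]
ft_force: [-1.2, -0.3, -2.0]
width: 0.0402
```

```bash
python3 q.py; python3 - <<'E'
from h import *
s=snap('wrist','w11.png'); st=robot.sense(); p=st['eef_pos']; print(p)
v=cv2.cvtColor(np.ascontiguousarray(s['img']),cv2.COLOR_RGB2HSV)[:,:,2]
print('col319 from 200',v[200:340:3,319].tolist()); print('row285 from 250',v[285,250:390:3].tolist())
print('proj',proj(s,p-[0,0,.010]),proj(s,(.5568,.081,.105)))
cv2.imwrite('pics/w11c.png',cv2.resize(s['img'][150:350,240:400,::-1],None,fx=2.8,fy=2.8,interpolation=cv2.INTER_CUBIC))
E
```

```text
13.13 [0.5592 0.0883 0.1615] [-1.2 -0.3 -2. ] [0.06 0.18 0.02] [[0.005, 0.991], [0.0, -0.134], [-1.0, 0.005]] 0.040236144657349086
[0.55878676 0.0894283  0.16134523]
col319 from 200 [228, 151, 151, 151, 150, 145, 147, 150, 152, 153, 238, 226, 224, 223, 222, 220, 218, 230, 239, 244, 198, 197, 197, 185, 143, 143, 147, 149, 149, 149, 164, 231, 225, 225, 223, 219, 189, 195, 186, 186, 185, 183, 183, 181, 181, 178, 177]
row285 from 250 [91, 147, 147, 149, 148, 60, 58, 58, 62, 63, 101, 155, 218, 220, 220, 221, 217, 221, 154, 139, 141, 145, 148, 150, 147, 149, 149, 147, 158, 217, 227, 224, 223, 222, 225, 222, 206, 70, 67, 68, 67, 68, 103, 150, 147, 150, 140]
proj [319.5 271.3] [317.8 244.2]
```

View pics/w11c.png

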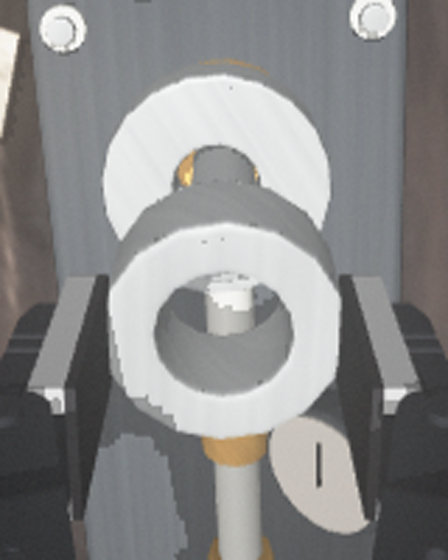

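```bash
python3 - <<'E'
from h import *
s=snap('wrist'); p=robot.sense()['eef_pos']; print(p)
for z in(.008,.0134): print('narrow-TCP',onz(s,320.2,268.8,p[2]-z)-p)
b=onz(s,318,176.4,.057); print('wide back',b,b-.032*np.array([.134,.991,0])); print('wide L/R',onz(s,240+104/2.8,150+182/2.8,.057),onz(s,240+330/2.8,150+182/2.8,.057))
E
```

```text
[0.5589978  0.0896377  0.16275303]
narrow-TCP [ 0.0001022   0.0042623  -0.00795303]
narrow-TCP [-0.0002978   0.0011623  -0.01335303]
wide back [0.5607 0.1136 0.057 ] [0.556412 0.081888 0.057   ]
wide L/R [0.5254 0.0875 0.057 ] [0.5871 0.0792 0.057 ]
```

send_rows(
  rotation=[
    [0,0.3,0],
    [0,0,0],
    [0,0,0],
  ],
  offset=[
    [-0.0025,-0.0105,0],
    [0,0,-0.01],
    [0,0,0],
  ],
  jaw=[1,1,1],
)

```text
clock: 13.48
eef_pos: [0.5559, 0.0817, 0.1538]
ee_rot: [0.102, 1.569, -0.099]
ft_force: [0.4, 0.4, -1.3]
width: 0.0406
```

```bash
python3 q.py
```

```text
13.48 [0.5559 0.0817 0.1538] [ 0.4  0.4 -1.3] [-0.09  0.09 -0.02] [[0.0, 0.992], [0.002, -0.127], [-1.0, -0.0]] 0.040644125422872615
```

send_rows(
  rotation=[
    [0,0,0],
    [0,0,0],
    [0,0,0],
    [0,0,0],
  ],
  offset=[
    [0,-0.002,-0.008],
    [0,0,-0.01],
    [0,0,-0.008],
    [0,0,0],
  ],
  jaw=[1,1,1,1],
)

```text
clock: 13.82
eef_pos: [0.5564, 0.0805, 0.1268]
ee_rot: [0.102, 1.566, -0.097]
ft_force: [-0.3, -0.1, -1.0]
width: 0.0405
```

```bash
python3 q.py
```

```text
13.82 [0.5564 0.0805 0.1268] [-0.3 -0.1 -1. ] [-0.04  0.03  0.04] [[0.003, 0.992], [0.003, -0.126], [-1.0, 0.002]] 0.04052778095425192
```

send_rows(
  rotation=[
    [0,0,0],
    [0,0,0],
    [0,0,0],
    [0,0,0],
  ],
  offset=[
    [0,-0.001,-0.01],
    [0,0,-0.01],
    [0,0,-0.01],
    [0,0,0],
  ],
  jaw=[1,1,1,1],
)

```text
clock: 14.15
eef_pos: [0.557, 0.0795, 0.0937]
ee_rot: [0.102, 1.565, -0.097]
ft_force: [0.9, -0.3, -0.2]
width: 0.0407
```

```bash
python3 q.py
```

```text
14.15 [0.557  0.0795 0.0937] [ 0.9 -0.3 -0.2] [-0.04 -0.07 -0.01] [[0.004, 0.992], [0.003, -0.126], [-1.0, 0.004]] 0.040744228281565105
```

send_rows(
  rotation=[
    [0,0,0],
    [0,0,0],
    [0,0,0],
    [0,0,0],
  ],
  offset=[
    [0,0,-0.003],
    [0,0,-0.002],
    [0,0,-0.002],
    [0,0,-0.001],
  ],
  jaw=[1,1,1,1],
)

```text
clock: 14.48
eef_pos: [0.5576, 0.0802, 0.0927]
ee_rot: [0.102, 1.562, -0.096]
ft_force: [-1.8, -0.5, 3.1]
width: 0.0405
```

```bash
python3 q.py
```

```text
14.48 [0.5576 0.0802 0.0927] [-1.8 -0.5  3.1] [-0.29  0.52 -0.  ] [[0.007, 0.992], [0.004, -0.126], [-1.0, 0.006]] 0.040528021456320514
```

send_rows(
  rotation=[
    [0,0,0],
    [0,0,0],
    [0,0,0],
    [0,0,0],
    [0,0,0],
    [0,0,0],
  ],
  offset=[
    [0,0,0],
    [0,0,0],
    [0,0,0],
    [0,0,0],
    [0,0,0],
    [0,0,0],
  ],
  jaw=[0,-1,-1,-1,-1,-1],
)

```text
clock: 14.98
eef_pos: [0.5586, 0.0801, 0.0935]
ee_rot: [0.102, 1.56, -0.096]
ft_force: [-0.9, 0.2, 0.2]
width: 0.0853
```

send_rows(
  rotation=[
    [0,0,0],
    [0,0,0],
    [0,0,0],
    [0,0,0],
    [0,0,0],
    [0,0,0],
  ],
  offset=[
    [0,0,0.01],
    [0,0,0.03],
    [0,0,0.04],
    [0,0,0.03],
    [0,0,0],
    [0,0,0],
  ],
  jaw=[-1,-1,-1,-1,-1,-1],
)

```text
clock: 15.48
eef_pos: [0.5559, 0.08, 0.2089]
ee_rot: [0.102, 1.564, -0.096]
ft_force: [0.5, 0.4, -1.3]
width: 0.0853
```

```bash
python3 q.py; python3 - <<'E'
from h import *
s=snap('wrist','w12.png')
cv2.imwrite('pics/w12c.png',cv2.resize(s['img'][100:350,220:420,::-1],None,fx=2.4,fy=2.4,interpolation=cv2.INTER_CUBIC))
print(proj(s,(.5568,.081,.079)),proj(s,(.5568,.081,.105)))
E
```

```text
15.48 [0.5559 0.08   0.2089] [ 0.5  0.4 -1.3] [0.   0.04 0.02] [[0.004, 0.992], [0.004, -0.126], [-1.0, 0.004]] 0.08526677527692449
[320.6 196.1] [320.8 206.4]
```

View pics/w12c.png

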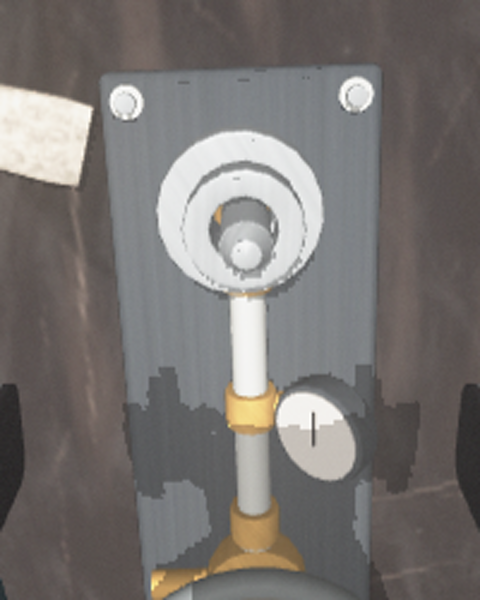

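send_rows(
  rotation=[
    [0,0,0],
    [0,0,0],
    [0,0,0],
    [0,0,0],
    [0,0,0],
    [0,0,0],
    [0,0,0],
  ],
  offset=[
    [-0.014,-0.03,0.01],
    [-0.014,-0.037,0.01],
    [-0.014,-0.037,0.01],
    [-0.014,-0.037,0],
    [-0.01,-0.037,0],
    [0,0,0],
    [0,0,0],
  ],
  jaw=[-1,-1,-1,-1,-1,-1,-1],
)

```text
clock: 16.12
eef_pos: [0.4843, -0.1026, 0.2345]
ee_rot: [0.1, 1.571, -0.092]
ft_force: [0.2, 0.0, 0.5]
width: 0.0855
```

```bash
python3 q.py; python3 - <<'E'
from h import *
s=snap('wrist','w13.png'); a=proj(s,(.485,-.119,.141));b=proj(s,(.485,-.119,.0935)); print(a,b,proj(s,(.5385,-.118,.098)))
h=cv2.cvtColor(np.ascontiguousarray(s['img']),cv2.COLOR_RGB2HSV); x,y=a.astype(int)
m=(h[:,:,2]<50).astype(np.uint8); w=np.zeros_like(m); w[y-70:y+45,x-45:x+45]=m[y-70:y+45,x-45:x+45]
n,l,st,c=cv2.connectedComponentsWithStats(w)
for i in range(1,n):
    if st[i,4]>60: print(st[i],c[i])
m=((h[:,:,2]>120)&(h[:,:,1]<50)).astype(np.uint8); w[:]=0; w[y-30:y+30,x-25:x+25]=m[y-30:y+30,x-25:x+25]
n,l,st,c=cv2.connectedComponentsWithStats(w)
for i in range(1,n):
    if st[i,4]>8: print('bright',st[i],c[i],onz(s,*c[i],.141))
E
```

```text
16.12 [ 0.4843 -0.1026  0.2345] [0.2 0.  0.5] [-0.01 -0.04  0.02] [[-0.002, 0.993], [0.005, -0.121], [-1.0, -0.002]] 0.0854976583411633
[324.2 232.9] [323.6 210.9] [384.6 204.6]
bright [312 202   4   4   9] [313.11111111 203.11111111] [ 0.4798 -0.0947  0.141 ]
bright [330 202  19   9 134] [340.56716418 205.6119403 ] [ 0.4993 -0.099   0.141 ]
bright [318 227  11  11  99] [323.         232.08080808] [ 0.4842 -0.1183  0.141 ]
bright [332 230  17  25 218] [341.25688073 242.38990826] [ 0.4969 -0.1284  0.141 ]
```

send_rows(
  rotation=[
    [0,0,0],
    [0,0,0],
    [0,0,0],
    [0,0,0],
    [0,0,0],
  ],
  offset=[
    [0,-0.016,-0.02],
    [0,0,-0.03],
    [0,0,-0.03],
    [0,0,-0.01],
    [0,0,0],
  ],
  jaw=[-1,-1,-1,-1,-1],
)

```text
clock: 16.58
eef_pos: [0.4863, -0.1141, 0.1401]
ee_rot: [0.094, 1.57, -0.085]
ft_force: [-0.1, 0.4, 0.4]
width: 0.0851
```

```bash
python3 q.py
```

```text
16.58 [ 0.4863 -0.1141  0.1401] [-0.1  0.4  0.4] [ 0.06 -0.04 -0.01] [[-0.0, 0.994], [0.006, -0.113], [-1.0, -0.001]] 0.08507262200090636
```

send_rows(
  rotation=[
    [-0.3,0,0],
    [0,0,0],
    [0,0,0],
    [0,0,0],
    [0,0,0],
    [0,0,0],
    [0,0,0],
    [0,0,0],
  ],
  offset=[
    [-0.002,-0.004,-0.009],
    [0,0,0],
    [0,0,0],
    [0,0,0],
    [0,0,0],
    [0,0,0],
    [0,0,0],
    [0,0,0],
  ],
  jaw=[-1,0,1,1,1,1,1,1],
  squeeze=50,
)

```text
clock: 17.25
eef_pos: [0.4854, -0.1129, 0.1325]
ee_rot: [0.083, 1.572, -0.082]
ft_force: [0.9, -1.9, -7.5]
width: 0.0203
```

```bash
python3 q.py
```

```text
17.25 [ 0.4854 -0.1129  0.1325] [ 0.9 -1.9 -7.5] [-0.2  -0.48 -0.  ] [[-0.002, 0.994], [0.001, -0.105], [-1.0, -0.003]] 0.020305663400211078
```

```bash
cat > c.py <<'E'
# usage: c.py cx cy ddeg n -> moves to follow circle from measured pose
import sys; from h import *
cx,cy,d,n=map(float,sys.argv[1:5]); st=robot.sense(); p=st['eef_pos']; print(round(float(st['clock']),2),p.round(4),st['ft_force'].round(1),cv2.Rodrigues(st['ee_rot'])[0][:,0].round(3))
v=p[:2]-[cx,cy]; f=np.degrees(np.arctan2(v[1],v[0])); print('phi',f.round(1),'r',np.hypot(*v).round(4))
q=p[:2]; o=[]
for i in range(int(n)):
    a=np.radians(f+d*(i+1)); t=np.array([cx,cy])+.055*np.array([np.cos(a),np.sin(a)]); o.append((t-q).round(3).tolist()+[0]); q=t
print(o)
E
python3 c.py .5403 -.1119 -20 8
```

```text
17.25 [ 0.4854 -0.1129  0.1325] [ 0.9 -1.9 -7.5] [-0.002  0.001 -1.   ]
phi -178.9 r 0.0549
[[0.003, 0.019, 0], [0.009, 0.017, 0], [0.014, 0.013, 0], [0.018, 0.007, 0], [0.019, 0.0, 0], [0.018, -0.006, 0], [0.015, -0.012, 0], [0.01, -0.016, 0]]
```

Try the first 4 rows to see how it tracks.

send_rows(
  rotation=[
    [0,0,0],
    [0,0,0],
    [0,0,0],
    [0,0,0],
  ],
  offset=[
    [0.003,0.019,-0.001],
    [0.009,0.017,0],
    [0.014,0.013,0],
    [0.018,0.007,0],
  ],
  jaw=[1,1,1,1],
)

```text
clock: 17.58
eef_pos: [0.5261, -0.0606, 0.1323]
ee_rot: [0.082, 1.577, -0.097]
ft_force: [-3.0, -4.3, -0.7]
width: 0.0203
```

```bash
python3 c.py .5403 -.1119 -20 8
```

```text
17.58 [ 0.5261 -0.0606  0.1323] [-3.  -4.3 -0.7] [-0.008 -0.009 -1.   ]
phi 105.5 r 0.0533
[[0.019, 0.004, 0], [0.018, -0.005, 0], [0.016, -0.011, 0], [0.011, -0.016, 0], [0.005, -0.018, 0], [-0.002, -0.019, 0], [-0.008, -0.017, 0], [-0.013, -0.014, 0]]
```

Tracks well.

send_rows(
  rotation=[
    [0.3,-0.3,0],
    [0,0,0],
    [0,0,0],
    [0,0,0],
    [0,0,0],
    [0,0,0],
  ],
  offset=[
    [0.019,0.003,0],
    [0.018,-0.005,0],
    [0.016,-0.011,0],
    [0.011,-0.016,0],
    [0.005,-0.018,0],
    [-0.002,-0.019,0],
  ],
  jaw=[1,1,1,1,1,1],
)

```text
clock: 18.08
eef_pos: [0.5949, -0.1227, 0.1324]
ee_rot: [0.082, 1.577, -0.084]
ft_force: [0.4, 4.1, 0.5]
width: 0.0203
```

```bash
python3 c.py .5403 -.1119 -20 8
```

```text
18.08 [ 0.5949 -0.1227  0.1324] [0.4 4.1 0.5] [-0.008 -0.001 -1.   ]
phi -11.2 r 0.0557
[[-0.008, -0.018, 0], [-0.013, -0.014, 0], [-0.017, -0.009, 0], [-0.019, -0.003, 0], [-0.019, 0.004, 0], [-0.016, 0.01, 0], [-0.012, 0.015, 0], [-0.006, 0.018, 0]]
```

send_rows(
  rotation=[
    [0,-0.3,0],
    [0,0,0],
    [0,0,0],
    [0,0,0],
    [0,0,0],
    [0,0,0],
    [0,0,0],
  ],
  offset=[
    [-0.007,-0.018,0],
    [-0.013,-0.014,0],
    [-0.017,-0.009,0],
    [-0.019,-0.003,0],
    [-0.019,0.004,0],
    [-0.016,0.01,0],
    [-0.012,0.015,0],
  ],
  jaw=[1,1,1,1,1,1,1],
)

```text
clock: 18.67
eef_pos: [0.4971, -0.1479, 0.1324]
ee_rot: [0.083, 1.557, -0.093]
ft_force: [1.1, -3.7, -3.8]
width: 0.0202
```

```bash
python3 c.py .5403 -.1119 -10 6
```

```text
18.67 [ 0.4971 -0.1479  0.1324] [ 1.1 -3.7 -3.8] [ 0.012 -0.007 -1.   ]
phi -140.2 r 0.0562
[[-0.005, 0.009, 0], [-0.004, 0.009, 0], [-0.002, 0.009, 0], [-0.001, 0.01, 0], [0.001, 0.01, 0], [0.003, 0.009, 0]]
```

send_rows(
  rotation=[
    [0.3,0.6,0],
    [0,0,0],
    [0,0,0],
    [0,0,0],
  ],
  offset=[
    [-0.005,0.009,0],
    [-0.004,0.009,0],
    [-0.002,0.009,0],
    [-0.001,0.01,0],
  ],
  jaw=[1,1,1,1],
)

```text
clock: 19.0
eef_pos: [0.4853, -0.1105, 0.1324]
ee_rot: [0.088, 1.564, -0.093]
ft_force: [5.0, -3.5, -8.8]
width: 0.02
```

```bash
python3 c.py .5403 -.1119 -5 4
```

```text
19.0 [ 0.4853 -0.1105  0.1324] [ 5.  -3.5 -8.8] [ 0.005 -0.004 -1.   ]
phi 178.5 r 0.055
[[0.0, 0.005, 0], [0.001, 0.005, 0], [0.001, 0.005, 0], [0.002, 0.005, 0]]
```

send_rows(
  rotation=[
    [0,0.3,0],
    [0,0,0],
  ],
  offset=[
    [0,0.005,0],
    [0,0.005,0],
  ],
  jaw=[1,1],
)

```text
clock: 19.17
eef_pos: [0.4859, -0.1075, 0.1324]
ee_rot: [0.071, 1.571, -0.115]
ft_force: [0.1, -25.8, -13.1]
width: 0.02
```

```bash
python3 c.py .5403 -.1119 -5 4
```

```text
19.17 [ 0.4859 -0.1075  0.1324] [  0.1 -25.8 -13.1] [-0.004 -0.028 -1.   ]
phi 175.4 r 0.0546
[[0.0, 0.005, 0], [0.001, 0.005, 0], [0.001, 0.005, 0], [0.002, 0.004, 0]]
```

send_rows(
  rotation=[
    [0,0,0],
    [0,0,0],
  ],
  offset=[
    [0.001,0.005,0],
    [0.001,0.005,0],
  ],
  jaw=[1,1],
)

```text
clock: 19.33
eef_pos: [0.4861, -0.1073, 0.1321]
ee_rot: [0.052, 1.577, -0.142]
ft_force: [-4.6, -21.5, -6.6]
width: 0.0201
```

```bash
python3 c.py .5403 -.1119 -5 4
```

```text
19.33 [ 0.4861 -0.1073  0.1321] [ -4.6 -21.5  -6.6] [-0.013 -0.056 -0.998]
phi 175.2 r 0.0544
[[-0.0, 0.005, 0], [0.001, 0.005, 0], [0.001, 0.005, 0], [0.002, 0.004, 0]]
```

send_rows(
  rotation=[
    [2.5,-0.5,0],
    [0.8,0,0],
  ],
  offset=[
    [0,0.003,0],
    [0,0,0],
  ],
  jaw=[1,1],
)

```text
clock: 19.5
eef_pos: [0.4859, -0.1087, 0.1323]
ee_rot: [0.088, 1.576, -0.108]
ft_force: [0.3, 2.2, -1.6]
width: 0.02
```

```bash
python3 c.py .5406 -.113 20 8
```

```text
19.5 [ 0.4859 -0.1087  0.1323] [ 0.3  2.2 -1.6] [-0.008 -0.012 -1.   ]
phi 175.5 r 0.0548
[[0.002, -0.019, 0], [0.008, -0.017, 0], [0.014, -0.013, 0], [0.017, -0.008, 0], [0.019, -0.001, 0], [0.018, 0.005, 0], [0.016, 0.011, 0], [0.011, 0.016, 0]]
```

send_rows(
  rotation=[
    [0.5,-0.5,0],
    [0,0,0],
    [0,0,0],
    [0,0,0],
    [0,0,0],
    [0,0,0],
    [0,0,0],
    [0,0,0],
  ],
  offset=[
    [0.002,-0.019,0],
    [0.008,-0.017,0],
    [0.014,-0.013,0],
    [0.017,-0.008,0],
    [0.019,-0.001,0],
    [0.018,0.005,0],
    [0.016,0.011,0],
    [0.011,0.016,0],
  ],
  jaw=[1,1,1,1,1,1,1,1],
)

```text
clock: 20.17
eef_pos: [0.5833, -0.1485, 0.1323]
ee_rot: [0.078, 1.594, -0.138]
ft_force: [4.1, -8.4, -9.6]
width: 0.0201
```

```bash
python3 c.py .5406 -.113 20 8
```

```text
20.17 [ 0.5833 -0.1485  0.1323] [ 4.1 -8.4 -9.6] [-0.029 -0.036 -0.999]
phi -39.7 r 0.0555
[[0.009, 0.017, 0], [0.003, 0.019, 0], [-0.003, 0.019, 0], [-0.01, 0.016, 0], [-0.015, 0.012, 0], [-0.018, 0.006, 0], [-0.019, -0.0, 0], [-0.018, -0.007, 0]]
```

send_rows(
  rotation=[
    [1,-0.8,0],
    [1,-0.8,0],
    [0,0,0],
    [0,0,0],
    [0,0,0],
    [0,0,0],
  ],
  offset=[
    [0.009,0.017,0],
    [0.003,0.019,0],
    [-0.003,0.019,0],
    [-0.01,0.016,0],
    [-0.015,0.012,0],
    [-0.018,0.006,0],
  ],
  jaw=[1,1,1,1,1,1],
)

```text
clock: 20.67
eef_pos: [0.5495, -0.0589, 0.1323]
ee_rot: [0.094, 1.578, -0.123]
ft_force: [1.6, -11.3, -5.3]
width: 0.0202
```

```bash
python3 c.py .5406 -.113 20 8
```

```text
20.67 [ 0.5495 -0.0589  0.1323] [  1.6 -11.3  -5.3] [-0.011 -0.018 -1.   ]
phi 80.7 r 0.0548
[[-0.019, -0.0, 0], [-0.018, -0.007, 0], [-0.014, -0.012, 0], [-0.009, -0.017, 0], [-0.003, -0.019, 0], [0.004, -0.019, 0], [0.01, -0.016, 0], [0.015, -0.012, 0]]
```

send_rows(
  rotation=[
    [0.8,-0.6,0],
    [0,0,0],
    [0,0,0],
    [0,0,0],
    [0,0,0],
    [0,0,0],
  ],
  offset=[
    [-0.019,-0.002,0],
    [-0.018,-0.007,0],
    [-0.014,-0.012,0],
    [-0.009,-0.017,0],
    [-0.003,-0.019,0],
    [0.004,-0.019,0],
  ],
  jaw=[1,1,1,1,1,1],
)

```text
clock: 21.17
eef_pos: [0.4865, -0.1235, 0.1324]
ee_rot: [0.102, 1.57, -0.09]
ft_force: [-6.1, 3.3, 5.9]
width: 0.0206
```

```bash
python3 c.py .5406 -.113 20 8
```

```text
21.17 [ 0.4865 -0.1235  0.1324] [-6.1  3.3  5.9] [-0.     0.007 -1.   ]
phi -169.0 r 0.0551
[[0.007, -0.018, 0], [0.013, -0.014, 0], [0.017, -0.009, 0], [0.019, -0.003, 0], [0.019, 0.004, 0], [0.016, 0.01, 0], [0.012, 0.015, 0], [0.006, 0.018, 0]]
```

send_rows(
  rotation=[
    [0,0,0],
    [0,0,0],
    [0,0,0],
    [0,0,0],
    [0,0,0],
    [0,0,0],
  ],
  offset=[
    [0.007,-0.018,0],
    [0.013,-0.014,0],
    [0.017,-0.009,0],
    [0.019,-0.003,0],
    [0.019,0.004,0],
    [0.016,0.01,0],
  ],
  jaw=[1,1,1,1,1,1],
)

```text
clock: 21.67
eef_pos: [0.5691, -0.1609, 0.1324]
ee_rot: [0.095, 1.593, -0.111]
ft_force: [0.1, -7.6, -5.3]
width: 0.0201
```

```bash
python3 c.py .5406 -.113 20 8
```

```text
21.67 [ 0.5691 -0.1609  0.1324] [ 0.1 -7.6 -5.3] [-0.025 -0.009 -1.   ]
phi -59.2 r 0.0557
[[0.014, 0.013, 0], [0.009, 0.017, 0], [0.003, 0.019, 0], [-0.004, 0.019, 0], [-0.01, 0.016, 0], [-0.015, 0.012, 0], [-0.018, 0.006, 0], [-0.019, -0.0, 0]]
```

send_rows(
  rotation=[
    [0.5,-1.4,0],
    [0,0,0],
    [0,0,0],
    [0,0,0],
    [0,0,0],
    [0,0,0],
    [0,0,0],
  ],
  offset=[
    [0.014,0.013,0],
    [0.009,0.017,0],
    [0.003,0.019,0],
    [-0.004,0.019,0],
    [-0.01,0.016,0],
    [-0.015,0.012,0],
    [-0.018,0.006,0],
  ],
  jaw=[1,1,1,1,1,1,1],
)

```text
clock: 22.25
eef_pos: [0.548, -0.0586, 0.1323]
ee_rot: [0.087, 1.579, -0.122]
ft_force: [1.2, -14.7, -6.3]
width: 0.0201
```

```bash
python3 c.py .5406 -.113 20 6
```

```text
22.25 [ 0.548  -0.0586  0.1323] [  1.2 -14.7  -6.3] [-0.012 -0.021 -1.   ]
phi 82.2 r 0.0549
[[-0.019, -0.001, 0], [-0.018, -0.007, 0], [-0.014, -0.013, 0], [-0.009, -0.017, 0], [-0.003, -0.019, 0], [0.004, -0.019, 0]]
```

Remaining ≈ 92°: four 20° rows, then settle and measure.

send_rows(
  rotation=[
    [0.9,-0.6,0],
    [0,0,0],
    [0,0,0],
    [0,0,0],
    [0,0,0],
  ],
  offset=[
    [-0.019,-0.003,0],
    [-0.018,-0.007,0],
    [-0.014,-0.013,0],
    [-0.009,-0.017,0],
    [0,0,0],
  ],
  jaw=[1,1,1,1,1],
)

```text
clock: 22.67
eef_pos: [0.4891, -0.0932, 0.1325]
ee_rot: [0.093, 1.56, -0.099]
ft_force: [5.1, -4.5, -8.7]
width: 0.0203
```

```bash
python3 c.py .5406 -.113 5 4; python3 - <<'E'
from h import *
s=snap('wrist','w14.png'); h=cv2.cvtColor(np.ascontiguousarray(s['img']),cv2.COLOR_RGB2HSV); st=robot.sense(); a=proj(s,st['eef_pos']+[0,0,.008]); x,y=a.astype(int); print(a)
m=((h[:,:,2]>120)&(h[:,:,1]<50)).astype(np.uint8); w=np.zeros_like(m); w[y-25:y+35,x-20:x+20]=m[y-25:y+35,x-20:x+20]
n,l,q,c=cv2.connectedComponentsWithStats(w)
for i in range(1,n):
    if q[i,4]>15: print(q[i],c[i],onz(s,*c[i],.141))
E
```

```text
22.67 [ 0.4891 -0.0932  0.1325] [ 5.1 -4.5 -8.7] [ 0.009 -0.004 -1.   ]
phi 158.9 r 0.0552
[[-0.001, -0.005, 0], [-0.001, -0.005, 0], [-0.001, -0.005, 0], [-0.0, -0.005, 0]]
[321.8 294.1]
[311 300  19  18 271] [320.26568266 308.33210332] [ 0.4881 -0.0989  0.141 ]
[330 317  11  12  76] [336.78947368 323.27631579] [ 0.4943 -0.1076  0.141 ]
```

send_rows(
  rotation=[
    [0,0.4,0],
    [0,0,0],
    [0,0,0],
    [0,0,0],
  ],
  offset=[
    [-0.002,-0.008,0],
    [-0.001,-0.007,0],
    [0,0,0],
    [0,0,0],
  ],
  jaw=[1,1,1,1],
)

```text
clock: 23.05
eef_pos: [0.4862, -0.1046, 0.1324]
ee_rot: [0.095, 1.569, -0.092]
ft_force: [0.4, 0.7, -3.7]
width: 0.0199
```

```bash
python3 c.py .5406 -.113 5 4
```

```text
23.05 [ 0.4862 -0.1046  0.1324] [ 0.4  0.7 -3.7] [ 0.     0.002 -1.   ]
phi 171.2 r 0.055
[[-0.001, -0.005, 0], [-0.0, -0.005, 0], [0.0, -0.005, 0], [0.001, -0.005, 0]]
```

send_rows(
  rotation=[
    [0,0,0],
    [0,0,0],
    [0,0,0],
  ],
  offset=[
    [0,-0.005,0],
    [0,0,0],
    [0,0,0],
  ],
  jaw=[1,1,1],
)

```text
clock: 23.3
eef_pos: [0.4857, -0.1092, 0.1324]
ee_rot: [0.095, 1.571, -0.09]
ft_force: [0.1, 1.8, -2.1]
width: 0.02
```

```bash
python3 c.py .5406 -.113 5 4; python3 - <<'E'
from h import *
s=snap('wrist'); h=cv2.cvtColor(np.ascontiguousarray(s['img']),cv2.COLOR_RGB2HSV); st=robot.sense(); x,y=proj(s,st['eef_pos']+[0,-.006,.008]).astype(int)
m=((h[:,:,2]>120)&(h[:,:,1]<50)).astype(np.uint8); w=np.zeros_like(m); w[y-15:y+15,x-15:x+15]=m[y-15:y+15,x-15:x+15]
n,l,q,c=cv2.connectedComponentsWithStats(w); i=1+q[1:,4].argmax(); print('handle',q[i],onz(s,*c[i],.141))
print(st['eef_pos'],st['qvel'].round(4))
# rings check, top view: bright blob at the post
t=snap('top'); v=cv2.cvtColor(np.ascontiguousarray(t['img']),cv2.COLOR_RGB2HSV)
for n_,z in(('wide',.057),('narrow',.079)):
    print(n_,proj(t,(.5568,.081,z)))
e=ring(t,(.5568,.081,.057),.057,14); print(e)
E
```

```text
23.3 [ 0.4857 -0.1092  0.1324] [ 0.1  1.8 -2.1] [-0.002  0.003 -1.   ]
phi 176.0 r 0.055
[[-0.0, -0.005, 0], [0.0, -0.005, 0], [0.001, -0.005, 0], [0.001, -0.005, 0]]
handle [310 299  19  18 272] [ 0.4843 -0.1146  0.141 ]
[ 0.48569905 -0.10915953  0.13243864] [ 0.0009 -0.0018 -0.0007 -0.0004 -0.0034  0.0032]
wide [297.8 207.9]
narrow [297.5 207.1]
(((297.1345520019531, 207.7010955810547), (19.26839828491211, 20.106908798217773), 165.83462524414062), array([0.5576, 0.0834, 0.057 ]))
```

```bash
python3 -c "
from h import *
print(robot.hand_in()); st=robot.sense(); print(st['clock'],st['eef_pos'],st['ft_force'],st['width'])"
```

```text
the job is handed in; nothing more can be done
None
the job is handed in; nothing more can be done
```

The job is handed in at about 23.3 s of the 72 s limit. Both rings are on the post, and the wheel is backed off two turns from its stop with the gripper still holding the crank handle. `robot.hand_in()` gives no verdict, so the result below rests on my own checks.

- **Rings:** The wide ring, then the narrow one, touched down with upward forces of about 16 N and 3 N at the expected heights. I released each one, and a wrist picture showed them stacked on the post, narrow on wide. A top view at the end put the stack within about 1 px (3 mm) of where it should be.
- **Closing the valve:** I turned the wheel clockwise about one turn until it stopped hard at 20–25 N. The stop came at about 175°, against about 174.7° predicted from the manifold.
- **Backing off:** I summed about 720° anticlockwise from the stop. At the end the tool's angle was 176°, against 174–175.5° at the stop, and the handle in the wrist view read 176.4°. The two agree to within about 2° (0.03 rad), well inside the allowed 0.25 rad. The arm was at rest.
- **Grip:** The gripper was shut on the handle at the 50 N setting, with the grasp point about 39 mm above the rim and about 6 mm from the handle's axis.

**Not checked:** I did not measure the bystanders at the end. The arm passed well above them and I saw no unexpected contact forces. The wide ring's first image position was about 5 mm off because its side wall was counted in the shape. I corrected for that before threading it.

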